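# Ease the plywood bottom home in a drawer

## Robot

A 7-joint arm with a two-finger parallel gripper is mounted at the origin on the work surface. World frame = base frame: x ahead of the robot, y to its left, z up, the work surface at z = 0. Lengths are in mm, angles in rad, forces in N, time in s.
With the tool pointing down it reaches from about 400 to 850 mm from the base axis. Payload 10.4 kg.
Tool frame: the origin (TCP) lies between the finger pads; the fingertips stand 11 mm ahead of it and the grasp point (between the pads) lies 8 mm behind it; z points along the fingers, y is the line along which they close (so a half turn about z gives the same grasp; the last joint's range is limited). The gripper opens to 85 mm and grips with 20 to 120 N. Pads are 22 mm wide; open, the fingers measure 114 mm over their backs; the gripper's body (76 mm by 85 mm) begins 54 mm behind the grasp point. The pads swing forward as they close: fully open they stand 13 mm farther back than shut.
Start: joints at [1.218, 0.332, -0.065, 1.46, 0.022, 1.35, -0.088], TCP at [202.43, -591.331, 242.338] pointing down, gripper open.
Joint ranges: [-2.6, 2.6], [-0.5, 2.12], [-1.47, 1.34], [0.16, 2.42], [-1.27, 4.41], [0.06, 2.06], [-2.6, 2.6]. Speed limits (rad/s): [2.22, 2.22, 2.79, 2.79, 3.14, 3.14, 3.14].

## Interface

Orientations are given as a unit quaternion [w, x, y, z].
In Python, from workcell import read_state, snapshot, camera_model, close_job gives the robot as it stands.
- The arm moves only by the tool jog_arm, never from a script. Its argument "deltas" is a list of rows, each a list of 7 numbers: the shift along the tool's x, y, z in mm, then the turn, a rotation vector about the tool's x, y, z in degrees, then the finger opening in mm, from 0 to 85.4. In form: [[tx, ty, tz, ax, ay, az, jaw], ...]. A call has exactly 8 rows; each row is the pose to reach, as a shift and turn from the pose commanded when the call began, along the tool's axes at that moment; what a row does not reach only later rows make up. A row lasts 1/8 s, in which the tool goes at most 62.5 mm and 10.7 degrees, less where a joint would pass 70% of its speed; a pose out of reach is approached as far as the arm can. A call with a gripper value outside its range is refused whole. The fingers move at their own pace and stop on an object; "grip_force" is the grip in N (left out, the last holds). Time passes only in rows, so rows that repeat a pose let the fingers close, or fill a call up. It gives the time, the measured TCP pose, the force, the opening and the grip force at its end, in the units of the state.
- read_state(): the state, without advancing time (a new reading comes with each control period).
- snapshot(name): name is "scene" or "side" or "wrist"; returns the picture (400x640x3 uint8, blue, green, red); there is no depth.
- camera_model(name): a dict with "fx", "fy", "cx", "cy" (pixels), "camera_from_world" (4x4, takes a point from world to camera coordinates); the wrist camera has in their place "T_tool_cam" (4x4, takes a point from camera to tool coordinates, whose origin is the TCP and whose axes are the flange's). Camera axes: x right, y up, looking along -z (the intrinsics and any distortion apply to the point x, -y, -z); pixel columns grow to the right and rows downward; lengths in mm; the calibration is good to about 2 mm. The wrist camera is an equidistant fisheye: a pixel r from the principal point sees the ray r / f radians off the axis. A picture is of the moment at which its call begins: read the wrist's pose just before it. camera_model takes no time and is no camera call.
- close_job(): hands the job in; it is judged then, once.
The state is a dict: "time_s": time; "joint_pos": joint angles; "dq": joint speeds; "joint_torque": joint torques, N m; "eef_pos": TCP position; "eef_rot": TCP orientation; "wrist_force": force on the tool from outside, world axes, zero at the start; "moment": the same for the moment, N m; "finger_gap": opening from 0.0 (shut) to 1.0 (fully open); "gripper_force": force on a finger pad.
Only numpy, scipy, OpenCV 4.12 (cv2) and the standard library are available. Lean on these libraries where they do the work, as an engineer would, in place of code of your own. Each camera call takes 0.05 s, during which the arm holds its last target. There are 200 camera calls.

## Task

The drawer lies upside down on the bench with its plywood bottom part-way into the side grooves. Slide the bottom fully home, pushing gently at its two back corners in turn, a little at a time, so that it stays square (within a couple of degrees) and does not bind; do not push on the middle of its edge, where the thin sheet would bow. Leave the tools lying around where they are.

Things in the scene. Friction and masses are not known exactly. Their poses are not given: they have to be found in the camera images.
- drawer: Shallow pine drawer upside down, fixed against two bench dogs on a 3 mm rubber mat. Origin: on the bench under its middle; x points from its low back to its front board, away from the robot (turned up to 0.2 rad), y to its left, z up. Outside 170 mm (x, -85 to +85) by 400 mm (y). Sides and front rise to z = 83 mm; a bar pull stands 35 mm out from the front's far face.
- drawer_back (a point): Middle of the top edge of the drawer's low back, on its outer face (x = -85 mm, z = 66 mm in the drawer's frame); the bottom slides over this edge. The side boards end in the same plane. Sides are 16 mm thick, each with a groove 9 mm deep in its inner face, z = 66 to 74 mm, open at this end.
- groove_stop (a point): Middle of the bottom of the groove in the inner face of the front board (x = +75 mm, z = 70 mm in the drawer's frame). That groove is 6 mm deep and eased wider than those of the sides, z = 64 to 76 mm; the sheet is fully home when its front edge stops here.
- panel_center (a point): Centre of the drawer's bottom: a loose plywood sheet, 164 mm (x) by 380 mm (y) by 6 mm, about 0.3 kg, level in the side grooves, axes as the drawer's, 45 to 65 mm short of home, sticking out towards the robot. 3 mm of side play: its rough edges wedge if a corner runs about 15 mm ahead. A square sheet needs 1 to 4 N at a corner. Home: x = -7 mm, z = 69 mm in the drawer's frame, back edge 4 mm proud of the back.
- panel_left_corner (a point): The sheet's back left corner: +y end of the edge that sticks out towards the robot, half-way up the 6 mm edge; home at x = -89 mm in the drawer's frame. Push on the back edge about 40 mm in from this corner (up to 110 mm from it is right).
- panel_right_corner (a point): The sheet's back right corner: -y end of the same edge, half-way up; home at x = -89 mm in the drawer's frame. Push about 40 mm in from this corner (up to 110 mm from it is right).
- chisel: Bystander: bench chisel lying beside the drawer on its left, 265 mm long along its x, 30 mm high. Origin under its middle.
- sanding_block: Bystander: small cork sanding block lying beside the drawer on its right, 75 x 45 x 22 mm. Origin under its middle.
- mallet: Bystander: wooden mallet lying to the left, about 315 mm long along its x, head 70 x 125 x 85 mm. Origin under the handle, 120 mm from the head's middle.
- glue_bottle: Bystander: glue bottle standing to the right, 64 mm across, 170 mm high. Origin under its middle.
- block_plane: Bystander: small hand plane to the right, 160 x 50 x 60 mm. Origin under its middle.
- try_square: Bystander: try square to the right, stock 115 mm, blade 150 mm, 18 mm high. Origin under the stock's middle.
- tape_measure: Bystander: tape measure standing to the left, 75 x 35 x 70 mm. Origin under its middle.

How it is judged:
By the outcome, as a careful person would: the job done as asked, in the order asked, and still so for the second after the job is handed in, with the robot touching nothing.
It also fails if it takes over 64 s, if anything falls off the work surface, if the arm or the gripper's body presses on something with over 40 N, if the wrist force passes 120 N, or if a joint passes its speed limit or range.

## Working session

There is one attempt and no reset: what is moved stays moved. The work goes in short steps, Python scripts to look and compute and a tool call to move; the robot and the scene stay as the last step left them, time stands still between calls to the robot, and variables do not carry over. Pictures are saved under pics/ and viewed, at most 10 in all, crops included, and the job is handed in when it is done.

Besides the shell and the picture viewer there is one more tool, called after "Emit:" as a command line: name --pt "numbers of a row" for each row, then --argument value for the rest. jog_arm: Moves the arm, as the interface text tells. Its arguments: {"type":"object","properties":{"deltas":{"type":"array"},"grip_force":{"type":"number"}},"required":["deltas"]}

```bash
mkdir -p pics
python3 - <<'E'
from workcell import *
import cv2
for n in ("scene","side"):
    cv2.imwrite(f"pics/{n}0.png",snapshot(n))
    m=camera_model(n);print(n,{k:(v if not hasattr(v,'shape') else v.round(3).tolist()) for k,v in m.items()})
print(read_state())
E
```

```text
scene {'fx': 480.0463875726276, 'fy': 480.0463875726276, 'cx': 324.87209970454234, 'cy': 195.14737508511703, 'camera_from_world': [[-0.445, 0.896, -0.005, 250.912], [-0.753, -0.371, 0.543, 373.452], [0.485, 0.245, 0.84, -1922.704], [0.0, 0.0, 0.0, 1.0]]}
side {'fx': 380.6626243377093, 'fy': 380.6626243377093, 'cx': 316.7646226073694, 'cy': 198.0629135402718, 'camera_from_world': [[-0.972, -0.236, -0.005, 524.975], [0.16, -0.675, 0.72, -149.391], [-0.173, 0.699, 0.694, -1464.549], [0.0, 0.0, 0.0, 1.0]]}
{'time_s': 0.1, 'joint_pos': array([ 1.21840613,  0.33282505, -0.06467941,  1.46085647,  0.0215883 ,
        1.34991393, -0.08851815]), 'dq': array([ 0.00216213, -0.00297642, -0.00268507, -0.0001749 , -0.00105367,
        0.0006017 , -0.00067758]), 'joint_torque': array([ 1.55967507e-03, -6.26749992e+01,  4.91459132e-02, -3.92428851e+01,
        1.62026309e-02,  6.98539297e-03,  4.87409682e-05]), 'eef_pos': array([ 202.28625486, -591.01344844,  241.58562297]), 'eef_rot': array([-6.40079127e-04,  9.86437092e-01,  1.64138466e-01, -1.34251881e-04]), 'wrist_force': array([ 1.07265629,  0.39213189, -0.01062192]), 'moment': array([0.01041268, 0.05250863, 0.01719792]), 'gripper_force': 0.0, 'finger_gap': 1.0012989581403038}
```

View pics/scene0.png

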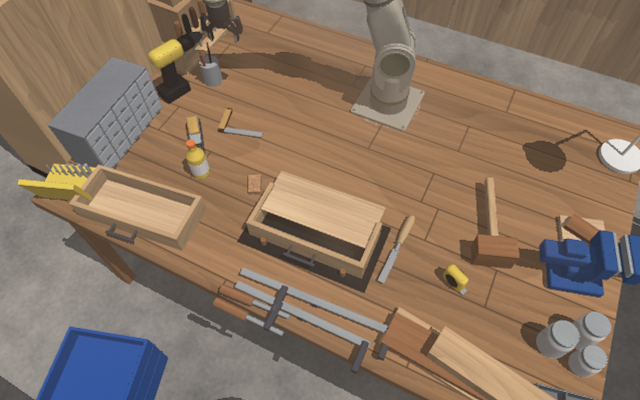

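View pics/side0.png

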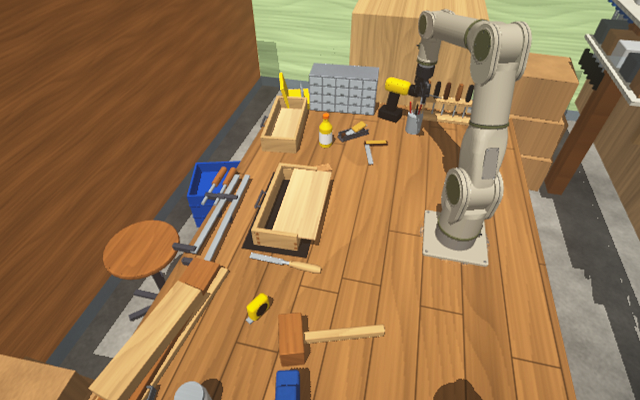

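The scene view shows the drawer at about (320,230). The sheet's back edge runs from about (278,174) to (384,208), and the robot stands beyond it. I'll enlarge both views to read the corners.

Run:
```python
import cv2,numpy as np
a=cv2.imread("pics/scene0.png")[165:285,235:395]
b=cv2.imread("pics/side0.png")[155:260,235:340]
cv2.imwrite("pics/c1.png",cv2.resize(a,None,fx=5,fy=5,interpolation=cv2.INTER_CUBIC))
cv2.imwrite("pics/c2.png",cv2.resize(b,None,fx=5.5,fy=5.5,interpolation=cv2.INTER_CUBIC))
```

```text
(no output)
```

View pics/c1.png

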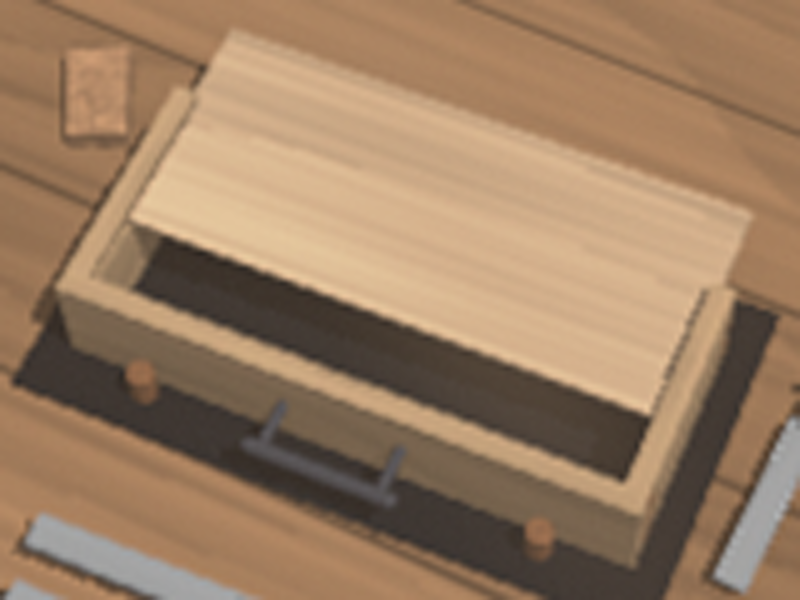

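View pics/c2.png

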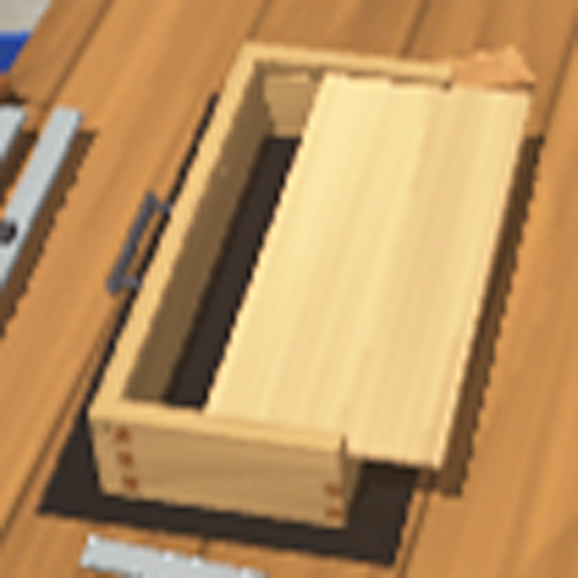

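The scene crop shows the sheet's back corners (top face) at (233,29) and (752,213). The drawer's top outer corners are at (60,288), (640,512) and (737,292). The side crop shows the sheet at (440,467) and (529,93), and the drawer at (92,410), (345,437) and (247,45).

```bash
cat > h.py <<'E'
from workcell import *
import numpy as np
from scipy.spatial.transform import Rotation as R
from scipy.optimize import least_squares
def proj(n,P):
    m=camera_model(n);T=np.array(m["camera_from_world"]);p=np.atleast_2d(P)@T[:3,:3].T+T[:3,3]
    return np.c_[m["cx"]+m["fx"]*p[:,0]/-p[:,2], m["cy"]-m["fy"]*p[:,1]/-p[:,2]]
def toworld(d,P):
    c,s=np.cos(d[2]),np.sin(d[2]);P=np.atleast_2d(P).astype(float)
    return np.c_[d[0]+c*P[:,0]-s*P[:,1], d[1]+s*P[:,0]+c*P[:,1], P[:,2]]
E
python3 - <<'E'
from h import *
sc=lambda U:(np.array(U)+.5)/5-.5+[235,165]
sd=lambda U:(np.array(U)+.5)/5.5-.5+[235,155]
D={"scene":(sc([(60,288),(640,512),(737,292)]),[(85,-200,83),(85,200,83),(-85,200,83)],sc([(233,29),(752,213)]),[-190,190]),
"side":(sd([(92,410),(345,437),(247,45)]),[(85,200,83),(-85,200,83),(85,-200,83)],sd([(529,93),(440,467)]),[-190,190])}
def f(q,which=("scene","side")):
    r=[]
    for n in which:
        a,P,b,ys=D[n]
        r.append(proj(n,toworld(q[:3],P))-a)
        # panel: own pose offset x q[3], tilt q[4], y shift q[5]
        B=[(-89-q[3]-q[4]*y, y+q[5],72) for y in ys]
        r.append(proj(n,toworld(q[:3],B))-b)
    return np.concatenate(r).ravel()
for w in (("scene","side"),("scene",),("side",)):
    s=least_squares(f,[600,0,0,55,0,0],args=(w,));print(w,s.x.round(3),s.fun.round(1))
    q=s.x
    for y in(-190,190):print(toworld(q[:3],[(-89-q[3]-q[4]*y,y+q[5],69)]).round(1))
E
```

```text
('scene', 'side') [6.61827e+02 8.60900e+00 5.30000e-02 5.87840e+01 3.00000e-03 1.56400e+00] [-1.1 -1.1  0.2 -0.4 -0.2 -1.6 -0.1 -0.4  0.6 -0.5 -0.7  0.6 -1.2  2.1
 -0.9 -0.7 -0.4  0.3 -0.6 -0.7]
[[ 524.9 -187.4   69. ]]
[[503.4 192.   69. ]]
('scene',) [ 6.64153e+02  1.12020e+01  5.00000e-02  5.93540e+01  3.00000e-03
 -1.65600e+00] [-0.8 -0.4  0.5  0.7  0.3 -0.5 -0.3 -0.2  0.3  0.1]
[[ 526.1 -187.6   69. ]]
[[506.1 191.9  69. ]]
('side',) [6.59947e+02 3.60900e+00 5.60000e-02 5.85970e+01 3.00000e-03 8.11900e+00] [ 0.4 -0.2 -0.1  1.1 -0.3 -1.3 -0.1  0.5  0.  -0.3]
[[ 523.4 -186.3   69. ]]
[[500.9 193.1  69. ]]
```

Emit:
jog_arm --pt "30 -26 0 0 0 4 0" --pt "80 -70 0 0 0 8 0" --pt "130 -113 0 0 0 12 0" --pt "180 -156 0 0 0 15.9 0" --pt "230 -200 0 0 0 15.9 0" --pt "280 -243 0 0 0 15.9 0" --pt "330 -286 0 0 0 15.9 0" --pt "375 -325 0 0 0 15.9 0"

```text
time_s: 1.1
eef_pos: [442.9, -177.0, 242.3]
eef_rot: [0.0, 1.0, 0.026, 0.0]
wrist_force: [0.7, 0.5, -0.5]
finger_gap: -0.002
gripper_force: 0.0
```

Emit:
jog_arm --pt "20 -18 20 0 0 0 0" --pt "39 -36 60 0 0 0 0" --pt "39 -36 110 0 0 0 0" --pt "39 -36 150 0 0 0 0" --pt "39 -36 171 0 0 0 0" --pt "39 -36 171 0 0 0 0" --pt "39 -36 171 0 0 0 0" --pt "39 -36 171 0 0 0 0"

```text
time_s: 2.1
eef_pos: [480.2, -141.1, 72.5]
eef_rot: [0.0, 1.0, 0.026, 0.001]
wrist_force: [0.9, -0.0, 0.0]
finger_gap: 0.0
gripper_force: 0.0
```

Run:
```python
from workcell import *
import cv2
print(read_state()["eef_pos"],read_state()["wrist_force"])
b=cv2.resize(snapshot("side")[150:260,235:345],None,fx=5,fy=5,interpolation=cv2.INTER_CUBIC)
cv2.imwrite("pics/s1.png",b)
```

```text
[ 480.15907446 -141.09797966   72.49124553] [ 0.87286637 -0.03053491  0.03070089]
```

View pics/s1.png

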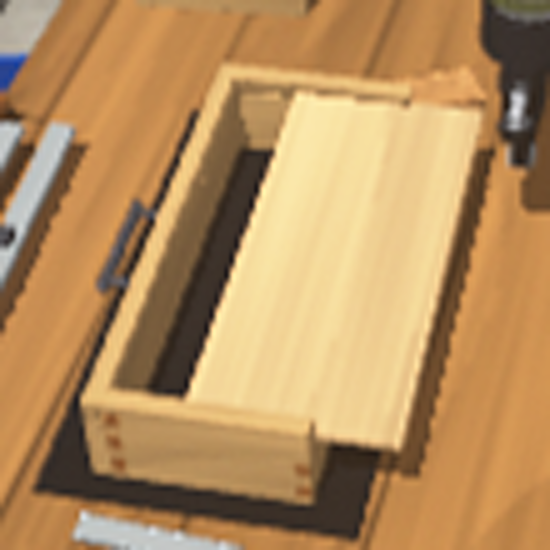

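The gripper tip is at about (520,165), clear of the sheet edge at about (472,150) and at the right height. I'll move in until it touches.

Emit:
jog_arm --pt "14 0 1 0 0 0 0" --pt "23 0 1 0 0 0 0" --pt "26 0 1 0 0 0 0" --pt "28 0 1 0 0 0 0" --pt "30 0 1 0 0 0 0" --pt "31 0 1 0 0 0 0" --pt "32 0 1 0 0 0 0" --pt "32 0 1 0 0 0 0"

```text
time_s: 3.15
eef_pos: [511.3, -139.3, 70.3]
eef_rot: [0.0, 1.0, 0.026, -0.0]
wrist_force: [-0.8, -0.1, -0.3]
finger_gap: -0.001
gripper_force: 0.3
```

Emit:
jog_arm --pt "0.5 0 0 0 0 0 0" --pt "1 0 0 0 0 0 0" --pt "1.5 0 0 0 0 0 0" --pt "2 0 0 0 0 0 0" --pt "2.5 0 0 0 0 0 0" --pt "3 0 0 0 0 0 0" --pt "3.5 0 0 0 0 0 0" --pt "4 0 0 0 0 0 0"

```text
time_s: 4.15
eef_pos: [515.4, -139.0, 70.3]
eef_rot: [0.0, 1.0, 0.026, -0.0]
wrist_force: [-0.4, -0.8, -1.0]
finger_gap: -0.002
gripper_force: 0.4
```

Run:
```python
from workcell import *
import cv2
s=read_state();print(s["eef_pos"],s["wrist_force"])
b=cv2.resize(snapshot("scene")[160:250,235:395],None,fx=5,fy=5,interpolation=cv2.INTER_CUBIC)
cv2.imwrite("pics/s2.png",b)
```

```text
[ 515.39911937 -138.99945739   70.27469535] [-0.3563275  -0.84350939 -0.9692409 ]
```

View pics/s2.png

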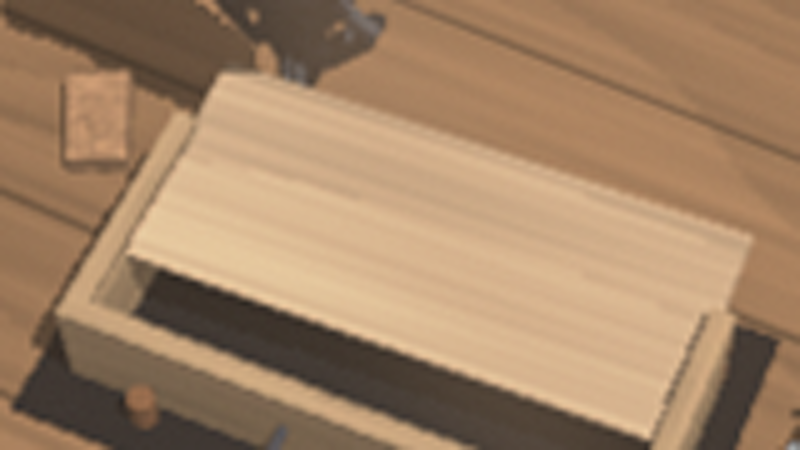

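The right corner has moved in by about 7–10 mm, from (233,54) to about (221,74) on the same crop scale. The left corner is still at (752,238). I'll add a short tracker for the sheet's front edge so I don't have to judge this by eye.

```bash
cat >> h.py <<'E'
import cv2
D0=[661.8,8.6,.052]
def edge(img,y):
    x=np.arange(-10,70,.25); r=[]
    for dy in range(-12,13,4):
        p=proj("scene",toworld(D0,np.c_[x,x*0+y+dy,x*0+66])).astype(np.float32)
        g=cv2.remap(img,p[None,:,0],p[None,:,1],cv2.INTER_LINEAR)[0].mean(1)
        d=np.convolve(g,np.r_[np.ones(16),-np.ones(16)],"valid"); r.append(x[np.argmin(d)+16])
    return np.median(r)
def look(tag):
    img=snapshot("scene");cv2.imwrite(f"pics/t{tag}.png",img);s=read_state()
    print(s["time_s"],"R,L gap to 75:",[75-edge(img,y) for y in(-140,140)],s["eef_pos"].round(1),s["wrist_force"].round(1))
E
python3 - <<'E'
from h import *
i=cv2.imread("pics/scene0.png");print([75-edge(i,y) for y in(-140,0,140)])
look(1)
E
```

```text
[np.float64(58.0), np.float64(58.5), np.float64(59.5)]
4.25 R,L gap to 75: [np.float64(51.75), np.float64(59.0)] [ 515.5 -139.    70.3] [ 0.2 -0.3 -0.1]
```

Emit:
jog_arm --pt "-16 0 0 0 0 0 0" --pt "-22 -50 0 0 0 0 0" --pt "-22 -105 0 0 0 0 0" --pt "-22 -165 0 0 0 0 0" --pt "-22 -225 0 0 0 0 0" --pt "-22 -270 0 0 0 0 0" --pt "-18 -280 0 0 0 0 0" --pt "-11 -280 0 0 0 0 0"

```text
time_s: 5.25
eef_pos: [490.2, 140.3, 70.4]
eef_rot: [0.0, 1.0, 0.027, 0.0]
wrist_force: [-0.0, -0.2, -0.7]
finger_gap: -0.002
gripper_force: 0.0
```

Emit:
jog_arm --pt "3 0 0 0 0 0 0" --pt "5 0 0 0 0 0 0" --pt "7 0 0 0 0 0 0" --pt "9 0 0 0 0 0 0" --pt "11 0 0 0 0 0 0" --pt "13 0 0 0 0 0 0" --pt "15 0 0 0 0 0 0" --pt "16 0 0 0 0 0 0"

```text
time_s: 6.25
eef_pos: [505.9, 140.9, 70.3]
eef_rot: [0.0, 1.0, 0.026, 0.0]
wrist_force: [-0.9, 0.8, -0.3]
finger_gap: -0.001
gripper_force: 0.4
```

```bash
python3 -c "
from h import *
look(2)"
```

```text
6.3 R,L gap to 75: [np.float64(52.25), np.float64(47.75)] [505.9 141.   70.3] [-0.7  0.5 -0.1]
```

Emit:
jog_arm --pt "-15 0 0 0 0 0 0" --pt "-18 50 0 0 0 0 0" --pt "-18 105 0 0 0 0 0" --pt "-18 165 0 0 0 0 0" --pt "-18 225 0 0 0 0 0" --pt "-18 270 0 0 0 0 0" --pt "-15 280 0 0 0 0 0" --pt "-9 280 0 0 0 0 0"

```text
time_s: 7.3
eef_pos: [511.1, -139.0, 70.4]
eef_rot: [-0.0, 1.0, 0.026, 0.0]
wrist_force: [0.7, -0.7, -0.3]
finger_gap: 0.004
gripper_force: 0.0
```

Emit:
jog_arm --pt "2 0 0 0 0 0 0" --pt "4 0 0 0 0 0 0" --pt "6 0 0 0 0 0 0" --pt "8 0 0 0 0 0 0" --pt "10 0 0 0 0 0 0" --pt "12 0 0 0 0 0 0" --pt "14 0 0 0 0 0 0" --pt "14 0 0 0 0 0 0"

```text
time_s: 8.3
eef_pos: [525.6, -138.4, 70.3]
eef_rot: [-0.0, 1.0, 0.026, 0.0]
wrist_force: [0.4, -0.1, 0.2]
finger_gap: -0.001
gripper_force: 0.0
```

```bash
python3 -c "
from h import *
look(3)"
```

```text
8.35 R,L gap to 75: [np.float64(41.75), np.float64(48.0)] [ 525.6 -138.4   70.4] [ 0.1 -0.4  0.4]
```

Emit:
jog_arm --pt "-15 0 0 0 0 0 0" --pt "-20 -50 0 0 0 0 0" --pt "-20 -105 0 0 0 0 0" --pt "-20 -165 0 0 0 0 0" --pt "-20 -225 0 0 0 0 0" --pt "-20 -270 0 0 0 0 0" --pt "-15 -280 0 0 0 0 0" --pt "-8 -280 0 0 0 0 0"

```text
time_s: 9.35
eef_pos: [502.6, 140.4, 70.3]
eef_rot: [0.0, 1.0, 0.027, -0.0]
wrist_force: [0.0, -0.5, -0.7]
finger_gap: 0.0
gripper_force: 0.0
```

Emit:
jog_arm --pt "2 0 0 0 0 0 0" --pt "4 0 0 0 0 0 0" --pt "6 0 0 0 0 0 0" --pt "8 0 0 0 0 0 0" --pt "10 0 0 0 0 0 0" --pt "12 0 0 0 0 0 0" --pt "14 0 0 0 0 0 0" --pt "14 0 0 0 0 0 0"

```text
time_s: 10.35
eef_pos: [517.0, 141.5, 70.3]
eef_rot: [-0.0, 1.0, 0.026, 0.0]
wrist_force: [-0.3, 0.4, -0.2]
finger_gap: -0.007
gripper_force: 0.0
```

Emit:
jog_arm --pt "-15 0 0 0 0 0 0" --pt "-18 50 0 0 0 0 0" --pt "-18 105 0 0 0 0 0" --pt "-18 165 0 0 0 0 0" --pt "-18 225 0 0 0 0 0" --pt "-18 270 0 0 0 0 0" --pt "-15 280 0 0 0 0 0" --pt "-9 280 0 0 0 0 0"

```text
time_s: 11.35
eef_pos: [522.1, -138.4, 70.4]
eef_rot: [-0.0, 1.0, 0.026, -0.0]
wrist_force: [-0.4, 1.6, -0.3]
finger_gap: -0.002
gripper_force: 0.0
```

Emit:
jog_arm --pt "2 0 0 0 0 0 0" --pt "4 0 0 0 0 0 0" --pt "6 0 0 0 0 0 0" --pt "8 0 0 0 0 0 0" --pt "10 0 0 0 0 0 0" --pt "12 0 0 0 0 0 0" --pt "14 0 0 0 0 0 0" --pt "14 0 0 0 0 0 0"

```text
time_s: 12.35
eef_pos: [536.6, -137.8, 70.3]
eef_rot: [-0.0, 1.0, 0.026, 0.0]
wrist_force: [0.4, 0.2, 0.0]
finger_gap: -0.0
gripper_force: 0.0
```

```bash
python3 -c "
from h import *
look(4)"
```

```text
12.4 R,L gap to 75: [np.float64(30.75), np.float64(36.75)] [ 536.6 -137.8   70.3] [-0.3  0.8  0.8]
```

Emit:
jog_arm --pt "-15 0 0 0 0 0 0" --pt "-20 -50 0 0 0 0 0" --pt "-20 -105 0 0 0 0 0" --pt "-20 -165 0 0 0 0 0" --pt "-20 -225 0 0 0 0 0" --pt "-20 -270 0 0 0 0 0" --pt "-15 -280 0 0 0 0 0" --pt "-8 -280 0 0 0 0 0"

```text
time_s: 13.4
eef_pos: [513.6, 141.0, 70.3]
eef_rot: [0.0, 1.0, 0.027, -0.0]
wrist_force: [0.3, -0.3, 0.1]
finger_gap: -0.003
gripper_force: 0.0
```

Emit:
jog_arm --pt "2 0 0 0 0 0 0" --pt "4 0 0 0 0 0 0" --pt "6 0 0 0 0 0 0" --pt "8 0 0 0 0 0 0" --pt "10 0 0 0 0 0 0" --pt "12 0 0 0 0 0 0" --pt "14 0 0 0 0 0 0" --pt "14 0 0 0 0 0 0"

```text
time_s: 14.4
eef_pos: [528.0, 142.1, 70.3]
eef_rot: [0.0, 1.0, 0.026, 0.0]
wrist_force: [-0.1, -1.4, 0.4]
finger_gap: -0.001
gripper_force: 0.0
```

Emit:
jog_arm --pt "-15 0 0 0 0 0 0" --pt "-18 50 0 0 0 0 0" --pt "-18 105 0 0 0 0 0" --pt "-18 165 0 0 0 0 0" --pt "-18 225 0 0 0 0 0" --pt "-18 270 0 0 0 0 0" --pt "-15 280 0 0 0 0 0" --pt "-9 280 0 0 0 0 0"

```text
time_s: 15.4
eef_pos: [533.1, -137.8, 70.4]
eef_rot: [-0.0, 1.0, 0.026, -0.0]
wrist_force: [-0.2, 0.6, 1.1]
finger_gap: 0.001
gripper_force: 0.0
```

Emit:
jog_arm --pt "2 0 0 0 0 0 0" --pt "4 0 0 0 0 0 0" --pt "6 0 0 0 0 0 0" --pt "8 0 0 0 0 0 0" --pt "10 0 0 0 0 0 0" --pt "12 0 0 0 0 0 0" --pt "14 0 0 0 0 0 0" --pt "14 0 0 0 0 0 0"

```text
time_s: 16.4
eef_pos: [547.6, -137.3, 70.3]
eef_rot: [-0.0, 1.0, 0.026, 0.0]
wrist_force: [0.3, 0.1, 0.3]
finger_gap: -0.002
gripper_force: 0.0
```

```bash
python3 -c "
from h import *
look(5)"
```

```text
16.45 R,L gap to 75: [np.float64(19.75), np.float64(26.0)] [ 547.6 -137.2   70.3] [ 1.6  0.7 -0.2]
```

Emit:
jog_arm --pt "-15 0 0 0 0 0 0" --pt "-20 -50 0 0 0 0 0" --pt "-20 -105 0 0 0 0 0" --pt "-20 -165 0 0 0 0 0" --pt "-20 -225 0 0 0 0 0" --pt "-20 -270 0 0 0 0 0" --pt "-15 -280 0 0 0 0 0" --pt "-8 -280 0 0 0 0 0"

```text
time_s: 17.45
eef_pos: [524.6, 141.5, 70.3]
eef_rot: [0.0, 1.0, 0.027, 0.0]
wrist_force: [0.9, 0.2, 0.8]
finger_gap: 0.001
gripper_force: 0.0
```

Emit:
jog_arm --pt "2 0 0 0 0 0 0" --pt "4 0 0 0 0 0 0" --pt "6 0 0 0 0 0 0" --pt "8 0 0 0 0 0 0" --pt "10 0 0 0 0 0 0" --pt "12 0 0 0 0 0 0" --pt "14 0 0 0 0 0 0" --pt "14 0 0 0 0 0 0"

```text
time_s: 18.45
eef_pos: [539.0, 142.7, 70.4]
eef_rot: [-0.0, 1.0, 0.026, 0.0]
wrist_force: [-0.8, -0.8, 0.4]
finger_gap: -0.002
gripper_force: 0.0
```

Emit:
jog_arm --pt "-15 0 0 0 0 0 0" --pt "-18 50 0 0 0 0 0" --pt "-18 105 0 0 0 0 0" --pt "-18 165 0 0 0 0 0" --pt "-18 225 0 0 0 0 0" --pt "-18 270 0 0 0 0 0" --pt "-15 280 0 0 0 0 0" --pt "-9 280 0 0 0 0 0"

```text
time_s: 19.45
eef_pos: [544.6, -137.5, 70.4]
eef_rot: [-0.0, 1.0, 0.026, 0.0]
wrist_force: [0.4, 0.3, -0.7]
finger_gap: -0.002
gripper_force: 0.0
```

Emit:
jog_arm --pt "2 0 0 0 0 0 0" --pt "4 0 0 0 0 0 0" --pt "6 0 0 0 0 0 0" --pt "8 0 0 0 0 0 0" --pt "10 0 0 0 0 0 0" --pt "12 0 0 0 0 0 0" --pt "13 0 0 0 0 0 0" --pt "13 0 0 0 0 0 0"

```text
time_s: 20.45
eef_pos: [557.5, -136.8, 70.3]
eef_rot: [0.0, 1.0, 0.026, 0.0]
wrist_force: [-1.2, 0.1, 0.1]
finger_gap: 0.003
gripper_force: 0.1
```

```bash
python3 -c "
from h import *
look(6)"
```

```text
20.5 R,L gap to 75: [np.float64(11.75), np.float64(15.75)] [ 557.5 -136.8   70.3] [ 0.1 -0.9 -0.3]
```

Emit:
jog_arm --pt "-15 0 0 0 0 0 0" --pt "-20 -50 0 0 0 0 0" --pt "-20 -105 0 0 0 0 0" --pt "-20 -165 0 0 0 0 0" --pt "-20 -225 0 0 0 0 0" --pt "-20 -270 0 0 0 0 0" --pt "-15 -280 0 0 0 0 0" --pt "-8 -280 0 0 0 0 0"

```text
time_s: 21.5
eef_pos: [535.1, 142.6, 70.3]
eef_rot: [0.0, 1.0, 0.027, 0.0]
wrist_force: [0.5, 0.3, -0.5]
finger_gap: 0.003
gripper_force: 0.0
```

Emit:
jog_arm --pt "2 0 0 0 0 0 0" --pt "4 0 0 0 0 0 0" --pt "6 0 0 0 0 0 0" --pt "8 0 0 0 0 0 0" --pt "9 0 0 0 0 0 0" --pt "10 0 0 0 0 0 0" --pt "11 0 0 0 0 0 0" --pt "12 0 0 0 0 0 0"

```text
time_s: 22.5
eef_pos: [546.7, 143.1, 70.3]
eef_rot: [0.0, 1.0, 0.026, 0.0]
wrist_force: [-1.2, 1.3, -0.7]
finger_gap: 0.0
gripper_force: 0.4
```

Emit:
jog_arm --pt "-15 0 0 0 0 0 0" --pt "-18 50 0 0 0 0 0" --pt "-18 105 0 0 0 0 0" --pt "-18 165 0 0 0 0 0" --pt "-18 225 0 0 0 0 0" --pt "-18 270 0 0 0 0 0" --pt "-15 280 0 0 0 0 0" --pt "-9 280 0 0 0 0 0"

```text
time_s: 23.5
eef_pos: [552.7, -137.2, 70.4]
eef_rot: [-0.0, 1.0, 0.026, 0.0]
wrist_force: [0.4, 0.1, 0.2]
finger_gap: 0.002
gripper_force: 0.0
```

Emit:
jog_arm --pt "2 0 0 0 0 0 0" --pt "4 0 0 0 0 0 0" --pt "6 0 0 0 0 0 0" --pt "7 0 0 0 0 0 0" --pt "8 0 0 0 0 0 0" --pt "9 0 0 0 0 0 0" --pt "10 0 0 0 0 0 0" --pt "11 0 0 0 0 0 0"

```text
time_s: 24.5
eef_pos: [563.3, -136.6, 70.3]
eef_rot: [0.0, 1.0, 0.026, -0.0]
wrist_force: [-0.9, 0.4, 1.2]
finger_gap: 0.001
gripper_force: 0.4
```

```bash
python3 -c "
from h import *
look(7)
i=cv2.imread('pics/t7.png')[170:260,235:395]
cv2.imwrite('pics/v7.png',cv2.resize(i,None,fx=5,fy=5,interpolation=cv2.INTER_CUBIC))"
```

```text
24.55 R,L gap to 75: [np.float64(9.5), np.float64(9.25)] [ 563.5 -136.6   70.3] [-0.6 -0.2 -0.1]
```

View pics/v7.png

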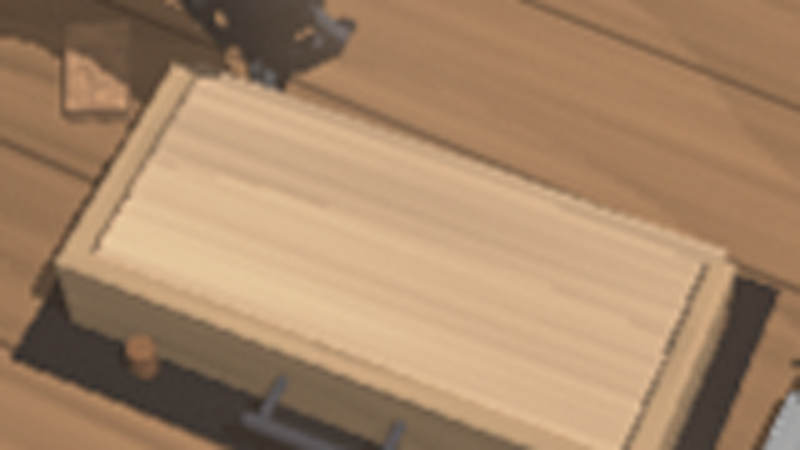

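The sheet's front edge now meets the front board along its whole width, and the back edge is nearly level with the side ends. The last few mm I'll do in small steps, watching the force.

Emit:
jog_arm --pt "-15 0 0 0 0 0 0" --pt "-20 -50 0 0 0 0 0" --pt "-20 -105 0 0 0 0 0" --pt "-20 -165 0 0 0 0 0" --pt "-20 -225 0 0 0 0 0" --pt "-20 -270 0 0 0 0 0" --pt "-15 -280 0 0 0 0 0" --pt "-6 -280 0 0 0 0 0"

```text
time_s: 25.55
eef_pos: [543.2, 143.0, 70.4]
eef_rot: [0.0, 1.0, 0.027, 0.0]
wrist_force: [-0.7, -0.3, -0.4]
finger_gap: 0.004
gripper_force: 0.0
```

Emit:
jog_arm --pt "2 0 0 0 0 0 0" --pt "4 0 0 0 0 0 0" --pt "5 0 0 0 0 0 0" --pt "6 0 0 0 0 0 0" --pt "7 0 0 0 0 0 0" --pt "8 0 0 0 0 0 0" --pt "8.5 0 0 0 0 0 0" --pt "9 0 0 0 0 0 0"

```text
time_s: 26.55
eef_pos: [551.7, 143.4, 70.3]
eef_rot: [0.0, 1.0, 0.026, -0.0]
wrist_force: [-0.8, 0.4, -0.8]
finger_gap: -0.004
gripper_force: 0.4
```

Emit:
jog_arm --pt "-15 0 0 0 0 0 0" --pt "-18 50 0 0 0 0 0" --pt "-18 105 0 0 0 0 0" --pt "-18 165 0 0 0 0 0" --pt "-18 225 0 0 0 0 0" --pt "-18 270 0 0 0 0 0" --pt "-15 280 0 0 0 0 0" --pt "-7 280 0 0 0 0 0"

```text
time_s: 27.55
eef_pos: [559.6, -136.8, 70.4]
eef_rot: [-0.0, 1.0, 0.026, 0.0]
wrist_force: [0.3, 0.5, 0.5]
finger_gap: 0.003
gripper_force: 0.0
```

Emit:
jog_arm --pt "1 0 0 0 0 0 0" --pt "2 0 0 0 0 0 0" --pt "3 0 0 0 0 0 0" --pt "4 0 0 0 0 0 0" --pt "5 0 0 0 0 0 0" --pt "6 0 0 0 0 0 0" --pt "6.5 0 0 0 0 0 0" --pt "7 0 0 0 0 0 0"

```text
time_s: 28.55
eef_pos: [566.3, -136.5, 70.3]
eef_rot: [0.0, 1.0, 0.026, -0.0]
wrist_force: [-1.3, 0.0, 0.7]
finger_gap: -0.004
gripper_force: 0.6
```

Emit:
jog_arm --pt "0.4 0 0 0 0 0 0" --pt "0.8 0 0 0 0 0 0" --pt "1.2 0 0 0 0 0 0" --pt "1.6 0 0 0 0 0 0" --pt "2.0 0 0 0 0 0 0" --pt "2.4 0 0 0 0 0 0" --pt "2.7 0 0 0 0 0 0" --pt "3 0 0 0 0 0 0"

```text
time_s: 29.55
eef_pos: [569.3, -136.1, 70.3]
eef_rot: [0.0, 1.0, 0.026, 0.0]
wrist_force: [-1.8, -1.1, -0.0]
finger_gap: 0.0
gripper_force: 0.9
```

Emit:
jog_arm --pt "-15 0 0 0 0 0 0" --pt "-20 -50 0 0 0 0 0" --pt "-20 -105 0 0 0 0 0" --pt "-20 -165 0 0 0 0 0" --pt "-20 -225 0 0 0 0 0" --pt "-20 -270 0 0 0 0 0" --pt "-15 -280 0 0 0 0 0" --pt "-6 -280 0 0 0 0 0"

```text
time_s: 30.55
eef_pos: [549.1, 143.4, 70.4]
eef_rot: [0.0, 1.0, 0.027, 0.0]
wrist_force: [-0.1, -0.4, 0.7]
finger_gap: 0.001
gripper_force: 0.0
```

Emit:
jog_arm --pt "2 0 0 0 0 0 0" --pt "3 0 0 0 0 0 0" --pt "4 0 0 0 0 0 0" --pt "5 0 0 0 0 0 0" --pt "5.5 0 0 0 0 0 0" --pt "6 0 0 0 0 0 0" --pt "6.5 0 0 0 0 0 0" --pt "7 0 0 0 0 0 0"

```text
time_s: 31.55
eef_pos: [555.4, 143.7, 70.2]
eef_rot: [0.0, 1.0, 0.026, -0.0]
wrist_force: [-3.2, 0.0, 2.4]
finger_gap: 0.002
gripper_force: 1.7
```

Run:
```python
from h import *
print(read_state()["wrist_force"],read_state()["eef_pos"])
a=cv2.resize(snapshot("scene")[170:235,260:390],None,fx=4.6,fy=4.6,interpolation=cv2.INTER_CUBIC)
b=cv2.resize(snapshot("side")[160:250,245:335],None,fx=3.3,fy=3.3,interpolation=cv2.INTER_CUBIC)
v=np.zeros((a.shape[0]+b.shape[0],max(a.shape[1],b.shape[1]),3),np.uint8);v[:a.shape[0],:a.shape[1]]=a;v[a.shape[0]:,:b.shape[1]]=b
cv2.imwrite("pics/v8.png",v)
```

```text
[-3.24431492  0.02376509  2.37881128] [555.4336859  143.66673305  70.24954139]
```

View pics/v8.png

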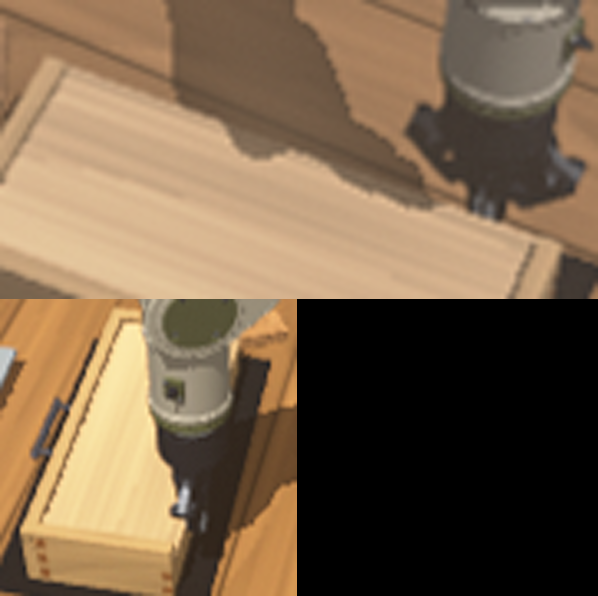

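The back edge now looks level with the side ends, and the force is rising. I'll push the left corner a little more to confirm it has reached the stop.

Emit:
jog_arm --pt "0.3 0 0 0 0 0 0" --pt "0.6 0 0 0 0 0 0" --pt "0.9 0 0 0 0 0 0" --pt "1.2 0 0 0 0 0 0" --pt "1.5 0 0 0 0 0 0" --pt "1.5 0 0 0 0 0 0" --pt "1.5 0 0 0 0 0 0" --pt "1.5 0 0 0 0 0 0"

```text
time_s: 32.65
eef_pos: [555.6, 143.6, 70.2]
eef_rot: [0.0, 1.0, 0.026, -0.002]
wrist_force: [-10.7, -0.7, 7.5]
finger_gap: -0.004
gripper_force: 5.6
```

Emit:
jog_arm --pt "-15 0 0 0 0 0 0" --pt "-18 50 0 0 0 0 0" --pt "-18 105 0 0 0 0 0" --pt "-18 165 0 0 0 0 0" --pt "-18 225 0 0 0 0 0" --pt "-18 270 0 0 0 0 0" --pt "-15 280 0 0 0 0 0" --pt "-6 280 0 0 0 0 0"

```text
time_s: 33.65
eef_pos: [566.3, -136.7, 70.4]
eef_rot: [0.0, 1.0, 0.026, 0.0]
wrist_force: [-0.4, 1.2, 0.3]
finger_gap: 0.003
gripper_force: 0.0
```

Emit:
jog_arm --pt "1.5 0 0 0 0 0 0" --pt "3 0 0 0 0 0 0" --pt "3.5 0 0 0 0 0 0" --pt "4 0 0 0 0 0 0" --pt "4.4 0 0 0 0 0 0" --pt "4.8 0 0 0 0 0 0" --pt "5 0 0 0 0 0 0" --pt "5 0 0 0 0 0 0"

```text
time_s: 34.65
eef_pos: [569.9, -135.9, 70.2]
eef_rot: [-0.0, 1.0, 0.026, -0.001]
wrist_force: [-6.1, 1.8, 4.4]
finger_gap: -0.002
gripper_force: 3.1
```

Both corners have stopped: right at 6 N, level with the left corner's stop. One last light check on the left, then I'll retreat.

Emit:
jog_arm --pt "-15 0 0 0 0 0 0" --pt "-20 -50 0 0 0 0 0" --pt "-20 -105 0 0 0 0 0" --pt "-20 -165 0 0 0 0 0" --pt "-20 -225 0 0 0 0 0" --pt "-20 -270 0 0 0 0 0" --pt "-15 -280 0 0 0 0 0" --pt "-6 -280 0 0 0 0 0"

```text
time_s: 35.65
eef_pos: [550.8, 143.2, 70.4]
eef_rot: [0.0, 1.0, 0.027, 0.0]
wrist_force: [0.3, -1.5, 0.8]
finger_gap: 0.001
gripper_force: 0.0
```

Emit:
jog_arm --pt "2 0 0 0 0 0 0" --pt "3.5 0 0 0 0 0 0" --pt "4.5 0 0 0 0 0 0" --pt "5 0 0 0 0 0 0" --pt "5.5 0 0 0 0 0 0" --pt "5.8 0 0 0 0 0 0" --pt "6 0 0 0 0 0 0" --pt "6 0 0 0 0 0 0"

```text
time_s: 36.65
eef_pos: [555.5, 143.4, 70.2]
eef_rot: [0.0, 1.0, 0.026, -0.001]
wrist_force: [-4.5, -0.8, 3.7]
finger_gap: 0.003
gripper_force: 2.6
```

Emit:
jog_arm --pt "-10 0 0 0 0 0 0" --pt "-30 0 0 0 0 0 0" --pt "-50 0 0 0 0 0 0" --pt "-70 0 -30 0 0 0 0" --pt "-80 0 -70 0 0 0 0" --pt "-80 0 -110 0 0 0 0" --pt "-80 0 -130 0 0 0 0" --pt "-80 0 -130 0 0 0 0"

```text
time_s: 37.65
eef_pos: [476.9, 139.7, 201.6]
eef_rot: [0.0, 1.0, 0.026, 0.002]
wrist_force: [-0.1, 0.6, -0.8]
finger_gap: 0.004
gripper_force: 0.0
```

Run:
```python
from h import *
print(read_state()["time_s"])
a=cv2.resize(snapshot("scene")[165:285,235:395],None,fx=5,fy=5,interpolation=cv2.INTER_CUBIC)
for p in proj("scene",toworld(D0,[(-89,-190,72),(-89,190,72)])): print((p-[235,165])*5)
cv2.imwrite("pics/v9.png",a)
```

```text
37.65
[191.03285453  88.1424738 ]
[719.88298628 280.54069125]
```

View pics/v9.png

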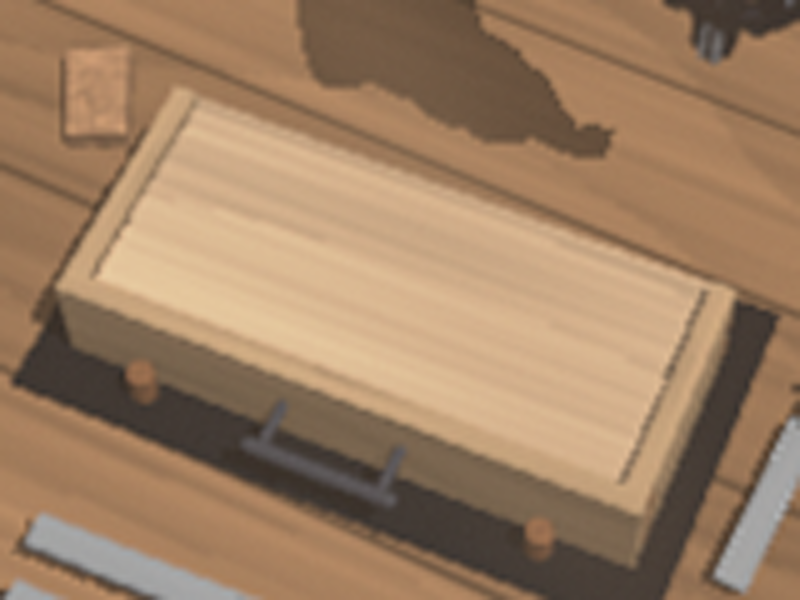

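The sheet is home and square, with its back edge level from (195,98) to (722,287) within pixel error of where it should be. The drawer and tools haven't moved, and the arm is clear.

```bash
python3 -c "
from workcell import *
print(close_job())"
```

```text
the job is handed in; nothing more can be done
None
```

The drawer bottom is fully home and square: both back corners were pushed in turn until they stopped at the front groove, the tools were left alone, and I handed the job in at about 38 s.

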